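# Clear the label-roll holder and hold its guide arm out for a new roll

## Robot

A 6-joint arm with a two-finger parallel gripper is mounted at the origin on the work surface. World frame = base frame: x ahead of the robot, y to its left, z up, the work surface at z = 0. Lengths are in mm, angles in rad, forces in N, time in s.
With the tool pointing down it reaches from about 300 to 825 mm from the base axis. Payload 5.4 kg.
Tool frame: the origin (TCP) lies between the finger pads; the fingertips stand 14 mm ahead of it and the grasp point (between the pads) lies 5 mm behind it; z points along the fingers, y is the line along which they close (so a half turn about z gives the same grasp; the last joint's range is limited). The gripper opens to 92 mm and grips with 3 to 60 N. Pads are 20 mm wide; open, the fingers measure 128 mm over their backs; the gripper's body (75 mm by 189 mm) begins 69 mm behind the grasp point.
Start: joints at [-0.21, 0.158, 1.597, -0, 1.386, -0.21], TCP at [574.984, -0.018, 228.601] pointing down, gripper open.
Joint ranges: [-2.91, 2.91], [-0.94, 2.29], [0.18, 2.7], [-1.29, 4.43], [0.17, 2.64], [-3, 3]. Speed limits (rad/s): [2.57, 2.57, 3.14, 3.14, 3.14, 3.14].

## Interface

Orientations are given as a rotation vector (axis times angle).
In Python, from station import sense, vision, order gives the robot as it stands. The module is installed in compiled form; this text tells all that it offers.
- The arm moves only by the tool step_arm, never from a script. Its argument "targets" is a list of rows, each a list of 7 numbers: the turn, a rotation vector about the tool's x, y, z in degrees, then the shift along the tool's x, y, z in cm, then the finger opening in cm, from 0 to 9.19. A call has 1 to 5 rows; each row is the pose to reach, as a shift and turn from the pose commanded when the call began, along the tool's axes at that moment; what a row does not reach only later rows make up. A row lasts 1/12 s, in which the tool goes at most 41.7 mm and 7.16 degrees, less where a joint would pass 70% of its speed; a pose out of reach is approached as far as the arm can. A call with a gripper value outside its range is refused whole. The fingers move at their own pace and stop on an object; the grip force is fixed at half the most. Time passes only in rows, so rows that repeat a pose let the fingers close. It gives the time, the measured TCP pose, the force, the opening and the grip force at its end, in the units of the state.
- sense(): the state, without advancing time (a new reading comes with each control period).
- vision.camera(name): name is "scene" or "side" or "wrist"; returns the picture (480x640x3 uint8, red, green, blue); there is no depth.
- vision.camera_model(name): a dict with "intrinsics" (3x3 intrinsics, pixels), "rvec" (rotation vector, rad) and "tvec" (3), from world to camera coordinates, as OpenCV has them; the wrist camera has in their place "hand_eye" (4x4, takes a point from camera to tool coordinates, whose origin is the TCP and whose axes are the flange's). Camera axes: x right, y down, z forward; pixel columns grow to the right and rows downward; lengths in mm; the calibration is good to about 2 mm. A picture is of the moment at which its call begins: read the wrist's pose just before it. camera_model takes no time and is no camera call.
- order.hand_in(): hands the job in; it is judged then, once.
The state is a dict: "time": time; "joint_positions": joint angles; "qd": joint speeds; "joint_torque": joint torques, N m; "ee_pos": TCP position; "ee_rot": TCP orientation; "contact_force": force on the tool from outside, world axes, zero at the start; "moment": the same for the moment, N m; "finger_gap": finger opening in mm; "grip_force": force on a finger pad.
Only numpy, scipy, OpenCV 4.12 (cv2) and the standard library are available. Lean on these libraries where they do the work, as an engineer would, in place of code of your own. Each camera call takes 0.05 s, during which the arm holds its last target. There are 200 camera calls.

## Task

Lift the spent label roll straight up off the holder's spindle and set it down flat in the blue tray without dropping it. Then press the holder's red lock button right down, draw the spring-loaded guide arm out by its green post until its pointer stands on the orange band of the scale, and finish still holding it there, so that a colleague can fit the new roll. Leave the other things on the bench where they are.

Things in the scene. Friction and masses are not known exactly. Their poses are not given: they have to be found in the camera images.
- holder: the label-roll holder, fixed, left or right of the tray. Origin on the bench, on the spindle's axis; x points back, y to its left; the guide arm telescopes out along -x, roughly towards the robot (yaw within 0.35 rad). Ivory housing, x from -60 to +75 mm, 128 mm wide, top at z = 40 mm. A white scale strip, 24 mm wide, top at z = 12 mm, runs along -x at y = +52 mm
- spindle_tip (a point): tip of the holder's upright aluminium spindle, 20 mm across, chamfered, from 40 to 100 mm above the bench
- roll: the spent roll of labels, a cream wound ring on the spindle: 56 mm outside diameter, 26 mm bore, 40 mm high, about 80 g. Origin at its centre, half-way up (60 mm above the bench while it is on the spindle, standing on the housing); z along its bore. Its lower edge must rise 60 mm to clear the spindle
- tray: blue open tray, fixed, 160 x 160 mm outside, walls 4 mm thick and 30 mm high, floor about 4 mm thick. Origin at the centre of its underside
- lock_top (a point): centre of the top face of the red lock button, 24 mm across, 52 mm above the bench before it is pressed; it stands on the housing 34 mm in front (-x) of the spindle axis and 40 mm to the holder's right (-y)
- lock (a joint): travel of the lock button, straight down: 0 out (arm locked), 0.008 m fully in. It takes about 3 N, stays where it is pushed to, and frees the arm when it is fully in
- post_grip (a point): point on the axis of the green guide post on the end of the telescoping arm, 17 mm below the post's top. The post is an upright cylinder 18 mm across, from 34 to 95 mm above the bench, on a 30 x 30 mm grey block, 90 mm in front (-x) of the spindle axis while the arm is in; it moves with the arm
- guide (a joint): extension of the guide arm along the holder's -x: 0 fully in, 0.120 m fully out; locked at 0 (with 2 mm of play) until the button is in. A spring of 3 N (arm in) to 4.2 N (fully out) draws it back in whenever it is not held
- pointer (a point): middle of the pointer, a black finger 8 mm wide with a red line, fixed to the arm's end block beside the post (level with the post along the arm, 52 mm to the holder's left (+y) of it), 18 mm above the bench and just above the scale strip; it moves with the arm
- mark: the orange band on the white scale strip, 10 mm wide along the arm's travel; origin at its centre on the top of the strip, axes as the holder's. It lies 45 to 100 mm in front (-x) of the pointer's starting place
- rack: bystander, leave alone: white-topped tube rack, 88 x 128 mm, 72 mm high with its tubes, in front of the tray (on the robot's side of it); origin at the centre of its underside
- jar: bystander, leave alone: white sample jar with orange cap, 44 mm across, 60 mm high, beside the roll holder, on the button's side; origin at the centre of its underside
- fullroll: bystander, leave alone: full roll of labels, 90 mm across, 40 mm high, lying flat, in the middle, near the robot; origin at the centre of its underside
- pen: bystander, leave alone: marker pen, 130 mm long, 15 mm thick, white with a navy cap, behind the tray; origin at the centre of its underside
- tipbox: bystander, leave alone: blue box of pipette tips, 85 x 120 mm, 63 mm high, left, near the robot; origin at the centre of its underside
- bottle: bystander, leave alone: amber bottle, 60 mm across, 140 mm high, right, near the robot; origin at the centre of its underside
Things that resemble listed ones, but are neither listed nor needed, are in the scene too. Leave any purple or yellow look-alike of the roll alone. There is more than one size of the tray; the one meant has the size given above.

How it is judged:
By the outcome, as a careful person would: the job done as asked, in the order asked, and still so for the second after the job is handed in, while the arm keeps its last pose, push and grip.
It also fails if it takes over 61 s, if anything falls off the work surface, if the arm or the gripper's body presses on something with over 40 N, if the wrist force passes 120 N, or if a joint passes its speed limit or range.

## Working session

There is one attempt and no reset: what is moved stays moved. The work goes in short steps, Python scripts to look and compute and a tool call to move; the robot and the scene stay as the last step left them, time stands still between calls to the robot, and variables do not carry over. Pictures are saved under pics/ and viewed, at most 10 in all, crops included, and the job is handed in when it is done.

Besides the shell and the picture viewer there is one more tool, called after "Call:" as name([rows], argument=value, ...), one row to a line, values as JSON. step_arm: Moves the arm, as the interface text tells. Its arguments: {"type":"object","properties":{"targets":{"type":"array"}},"required":["targets"]}

```bash
mkdir -p pics
python3 - <<'E'
from station import sense, vision, order
import cv2,json
s=sense();print({k:s[k] for k in('time','ee_pos','ee_rot','finger_gap')})
for n in("scene","side","wrist"):
    im=vision.camera(n);cv2.imwrite(f"pics/{n}0.png",im[:,:,::-1]);print(n,vision.camera_model(n))
E
```

```text
{'time': 0.0, 'ee_pos': array([5.74404554e+02, 1.01845088e-01, 2.27619673e+02]), 'ee_rot': array([-2.22031540e+00, -2.22037887e+00,  1.61042524e-03]), 'finger_gap': 91.90361154689492}
scene {'intrinsics': array([[449.95183788,   0.        , 318.08611313],
       [  0.        , 449.95183788, 243.29167036],
       [  0.        ,   0.        ,   1.        ]]), 'rvec': array([ 1.47344274,  2.1444579 , -0.81276188]), 'tvec': array([ 174.51673384, -301.63757576, 1360.68661259])}
side {'intrinsics': array([[542.76526817,   0.        , 322.05333056],
       [  0.        , 542.76526817, 240.64272335],
       [  0.        ,   0.        ,   1.        ]]), 'rvec': array([ 0.09493969, -2.89543412,  1.19216461]), 'tvec': array([ 551.71280144,   84.1731294 , 1309.55997335])}
wrist {'intrinsics': array([[379.33567835,   0.        , 324.06839104],
       [  0.        , 379.33567835, 237.56872044],
       [  0.        ,   0.        ,   1.        ]]), 'hand_eye': array([[ 2.77760417e-05, -9.64904839e-01, -2.62599793e-01,
         7.47073211e+01],
       [ 9.99999922e-01, -7.65989843e-05,  3.87230961e-04,
         1.69487565e+00],
       [-3.93755905e-04, -2.62599783e-01,  9.64904762e-01,
        -1.55974941e+02],
       [ 0.00000000e+00,  0.00000000e+00,  0.00000000e+00,
         1.00000000e+00]])}
```

View pics/scene0.png

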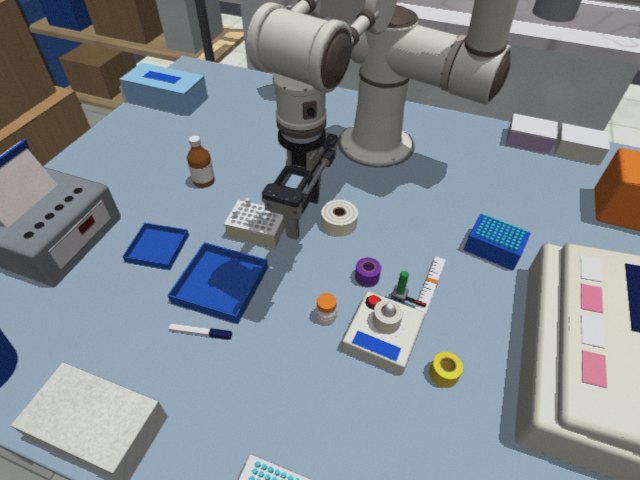

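View pics/side0.png

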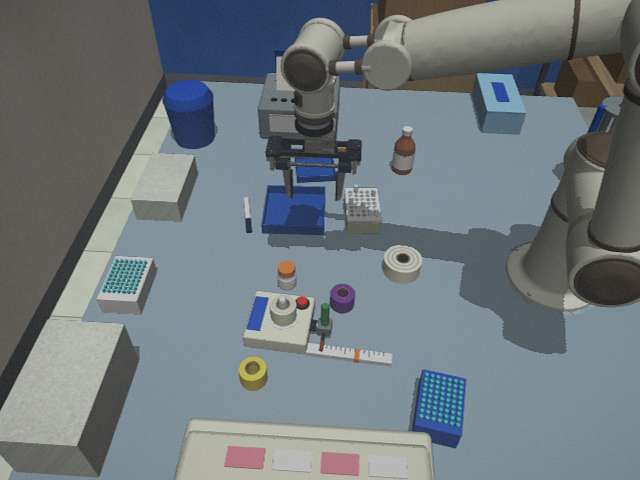

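The scene view shows:
- The cream roll is on the holder spindle at scene (388,315) / side (283,312).
- The red button is at (373,300) / (302,302), and the green post at (403,282) / (325,315).
- The orange band is at (432,280) / (357,355).
- Roll candidates: cream on the spindle (388,315), purple (368,271), yellow (446,369), and the full roll (339,217). The cream one on the spindle fits the description.
- Tray candidates: large (220,281) and small (157,245). I expect the large one, and will confirm it by size.

```bash
cat > h.py <<'E'
import numpy as np,cv2
from station import sense,vision
from scipy.spatial.transform import Rotation as R
def cam(n,s=None):
    m=vision.camera_model(n);K=m['intrinsics']
    if n=='wrist':
        T=np.eye(4);T[:3,:3]=R.from_rotvec(s['ee_rot']).as_matrix();T[:3,3]=s['ee_pos']
        T=T@m['hand_eye'];return K,T[:3,:3],T[:3,3]
    r=cv2.Rodrigues(m['rvec'])[0];return K,r.T,-r.T@m['tvec']
def ray(c,p):
    K,Rw,o=c;d=Rw@np.linalg.solve(K,[p[0],p[1],1]);return o,d/np.linalg.norm(d)
def plane(c,p,z):
    o,d=ray(c,p);return o+d*(z-o[2])/d[2]
def tri(*cp):
    A=0;b=0;L=[]
    for c,p in cp:
        o,d=ray(c,p);P=np.eye(3)-np.outer(d,d);A=A+P;b=b+P@o;L.append((o,P))
    x=np.linalg.solve(A,b);return x,[round(float(np.linalg.norm(P@(x-o))),1) for o,P in L]
def blobs(im,lo,hi,box=None,amin=8):
    h=cv2.cvtColor(im,cv2.COLOR_RGB2HSV);m=cv2.inRange(h,np.array(lo),np.array(hi))
    if box:
        k=np.zeros_like(m);x0,y0,x1,y1=box;k[y0:y1,x0:x1]=1;m*=k
    cs=cv2.findContours(m,cv2.RETR_EXTERNAL,cv2.CHAIN_APPROX_NONE)[0]
    return sorted([c for c in cs if cv2.contourArea(c)>=amin],key=cv2.contourArea,reverse=True)
def cen(c):
    m=cv2.moments(c);return np.array([m['m10']/m['m00'],m['m01']/m['m00']])
E
python3 - <<'E'
from h import *
a=cv2.imread('pics/scene0.png');b=cv2.imread('pics/side0.png')
A=cv2.resize(a[240:390,320:480],None,fx=2.5*2,fy=5,interpolation=2)[:600];B=b[260:400,230:400]
o=np.zeros((600,800,3),np.uint8)
o[:,:400]=cv2.resize(a[240:390,340:440],(400,600),interpolation=2)
o[:420,400:]=cv2.resize(b[270:375,240:340],(400,420),interpolation=2)
o[430:600,400:]=cv2.resize(b[335:368,310:400],(400,170),interpolation=2)
cv2.imwrite('pics/crop.png',o)
for n,im,box in(('scene',a,(340,240,460,390)),('side',b,(230,260,400,400))):
    im=im[:,:,::-1].copy();c=cam(n)
    for nm,lo,hi in(('green',(45,80,30),(85,255,255)),('red',(0,150,90),(5,255,255)),('red2',(172,150,90),(180,255,255)),('orange',(8,150,120),(20,255,255))):
        print(n,nm,[(cen(x).round(1).tolist(),cv2.boundingRect(x),cv2.contourArea(x)) for x in blobs(im,lo,hi,box,3)])
    for x in blobs(im,(108,150,50),(125,255,255),None,300)[:6]:
        q=cv2.boxPoints(cv2.minAreaRect(x));ap=cv2.approxPolyDP(x,6,True)[:,0]
        P=[plane(c,p,30)[:2].round(0).tolist() for p in ap];print(n,'blue',cen(x).round(0),ap.tolist(),P)
E
```

```text
scene green [([402.1, 281.9], (397, 271, 12, 23), 149.0)]
scene red [([372.9, 299.9], (368, 295, 12, 11), 73.0), ([419.0, 302.0], (415, 300, 11, 5), 7.5)]
scene red2 []
scene orange [([431.9, 280.0], (427, 278, 11, 5), 18.5)]
scene blue [219. 282.] [[204, 243], [169, 298], [237, 322], [266, 260]] [[563.0, -257.0], [724.0, -245.0], [725.0, -86.0], [557.0, -101.0]]
scene blue [156. 246.] [[144, 223], [125, 261], [169, 268], [186, 230]] [[558.0, -425.0], [674.0, -393.0], [655.0, -290.0], [542.0, -318.0]]
scene blue [58. 12.] [[20, 0], [30, 22], [46, 15], [75, 29], [90, 23], [82, 0]] [[-410.0, -1762.0], [-244.0, -1546.0], [-324.0, -1537.0], [-259.0, -1330.0], [-328.0, -1313.0], [-514.0, -1510.0]]
scene blue [493. 248.] [[481, 214], [464, 249], [512, 269], [529, 233], [514, 252], [521, 230], [509, 250], [512, 236], [503, 244], [511, 226], [501, 246], [493, 242], [502, 222], [492, 242], [495, 226], [487, 240], [481, 231], [474, 235]] [[229.0, 333.0], [361.0, 311.0], [382.0, 420.0], [253.0, 449.0], [329.0, 420.0], [250.0, 430.0], [327.0, 409.0], [278.0, 412.0], [312.0, 394.0], [245.0, 407.0
[... 2583 characters left out ...]
0], [712.0, -96.0], [618.0, -99.0], [614.0, -141.0], [648.0, -150.0], [628.0, -179.0], [601.0, -115.0], [574.0, -132.0], [559.0, -100.0]]
side blue [187.  97.] [[175, 82], [163, 98], [168, 110], [191, 120], [191, 110], [211, 103], [203, 83]] [[1107.0, -778.0], [1120.0, -672.0], [1085.0, -601.0], [999.0, -550.0], [1012.0, -607.0], [957.0, -654.0], [1010.0, -780.0]]
side blue [313. 173.] [[296, 166], [298, 182], [325, 174], [334, 180], [326, 177], [333, 168]] [[648.0, -341.0], [636.0, -270.0], [563.0, -311.0], [537.0, -287.0], [560.0, -298.0], [542.0, -340.0]]
side blue [257. 313.] [[256, 297], [247, 328], [259, 330], [267, 298]] [[693.0, 140.0], [699.0, 225.0], [673.0, 228.0], [668.0, 141.0]]
```

View pics/crop.png

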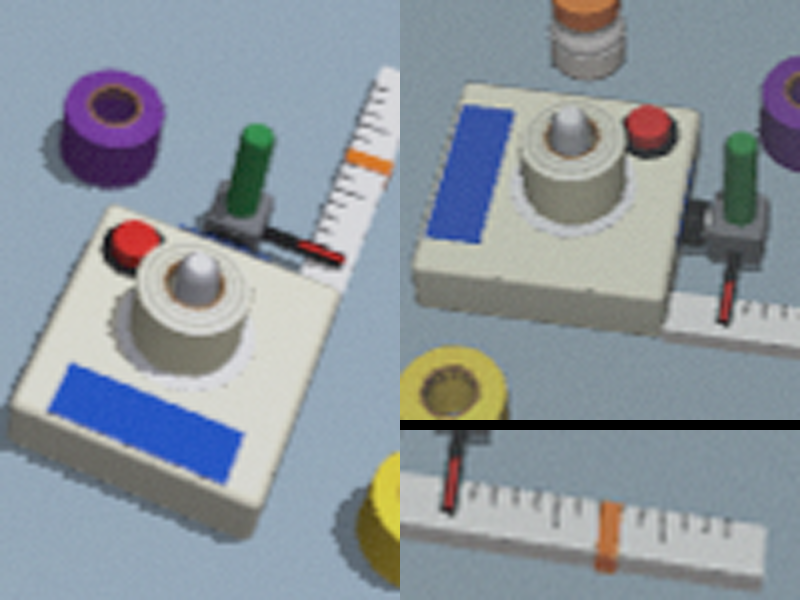

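View pics/wrist0.png

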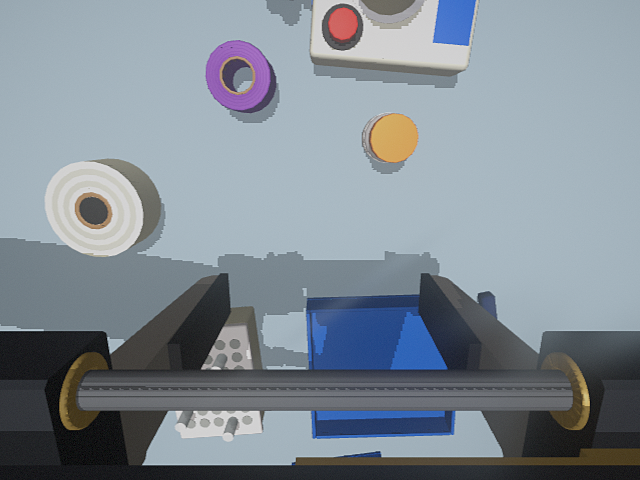

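The crop confirms that the cream ring on the aluminium spindle is the roll, next to the red button, green post and red-lined pointer. The wrist view shows the big tray, plus the rack and jar, which must not be touched. In both views the large tray's rim measures about 160 mm, so it is the one meant.

Run:
```python
from h import *
S,D=cam('scene'),cam('side')
pts={'tip':((389.75,302.5),(282.5,295.5)),'rolltop':((388.5,311.7),(283,305)),'button':((374,300),(302.5,301)),'posttop':((404.3,272.5),(325.2,304.2)),'pointer':((420,303.2),(321.7,345)),'mark':((432.2,280.2),(357,353.8))}
X={}
for k,(a,b) in pts.items():
    X[k],r=tri((S,a),(D,b));print(k,X[k].round(1),r)
H={'tip':(0,0),'rolltop':(0,0),'button':(-34,-40),'posttop':(-90,0),'pointer':(-90,52)}
A=np.array([H[k] for k in H],float);B=np.array([X[k][:2] for k in H])
a,b=A-A.mean(0),B-B.mean(0)
th=np.arctan2((a[:,0]*b[:,1]-a[:,1]*b[:,0]).sum(),(a*b).sum())
Rm=np.array([[np.cos(th),-np.sin(th)],[np.sin(th),np.cos(th)]]);t=B.mean(0)-Rm@A.mean(0)
print('holder',t.round(1),'yaw',th,'res',(B-A@Rm.T-t).round(1).tolist());print('mark in holder',Rm.T@(X['mark'][:2]-t))
```

```text
tip [624.  193.6 108.1] [0.4, 0.4]
rolltop [624.1 195.   78. ] [0.2, 0.2]
button [586.7 158.3  48.2] [0.0, 0.0]
posttop [535.4 201.8  97.7] [0.4, 0.4]
pointer [538.9 248.7  18.9] [0.2, 0.2]
mark [464.2 261.1  13. ] [0.3, 0.3]
holder [624.4 194.2] yaw -0.06673107785652072 res [[-0.3, -0.6], [-0.3, 0.8], [-1.1, 1.7], [0.9, 1.6], [0.8, -3.4]]
mark in holder [-164.25876207   56.06613457]
```

Call:
step_arm([
  [0, 0, 0, 4, 0, 0, 8],
  [0, 0, 0, 8, 0, 0, 8],
  [0, 0, 0, 12, -1, 0, 8],
  [0, 0, 0, 13, -2, 0, 8],
  [0, 0, 0, 13, -2, 0, 8],
])

```text
time: 0.57
ee_pos: [553.2, 132.8, 228.2]
ee_rot: [-2.215, -2.225, 0.001]
contact_force: [-0.0, -0.3, 0.2]
finger_gap: 80.2
grip_force: 0.0
```

Run:
```python
from h import *
import pickle
s=sense();im=vision.camera('wrist');pickle.dump((s,im),open('w1.pkl','wb'));cv2.imwrite('pics/w1.png',im[:,:,::-1])
print(s['time'],s['ee_pos'],s['ee_rot'])
```

```text
0.5667 [553.15240165 132.79399662 228.15140162] [-2.21536426e+00 -2.22528804e+00  1.31443409e-03]
```

View pics/w1.png

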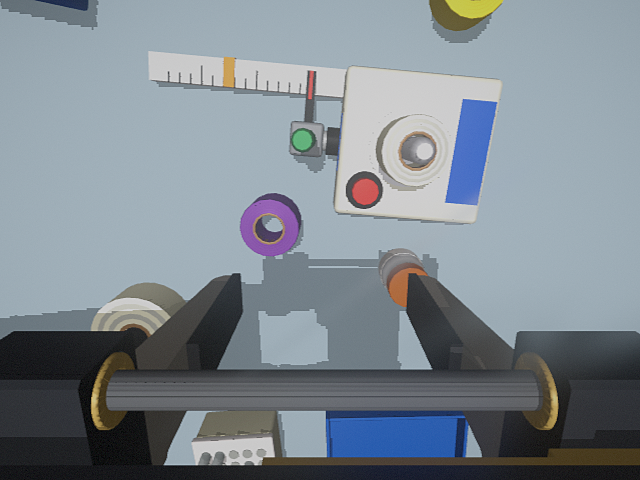

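The wrist view is clear. It shows the mark at (229,72), pointer at (311,84), post top at (302,140), button at (365,191) and roll top at about (415,149), with the purple look-alike at (270,225).

Run:
```python
from h import *
import pickle
s,im=pickle.load(open('w1.pkl','rb'));c=cam('wrist',s)
def show(n,b,z):
    for x in b:print(n,cen(x).round(1),cv2.contourArea(x),cv2.boundingRect(x),plane(c,cen(x),z).round(1))
show('green',blobs(im,(45,80,30),(85,255,255),(250,100,340,180),50)[:1],95)
show('button',blobs(im,(0,150,90),(5,255,255),(340,160,400,220),50)[:1]+blobs(im,(172,150,90),(180,255,255),(340,160,400,220),50)[:1],52)
show('pointer',blobs(im,(0,130,80),(6,255,255),(295,60,330,130),5)+blobs(im,(172,130,80),(180,255,255),(295,60,330,130),5),18)
show('orange',blobs(im,(8,120,100),(22,255,255),(200,40,260,100),20),12)
show('purple',blobs(im,(130,100,40),(155,255,255),(200,150,340,300),200)[:1],20)
# housing rectangle
h=cv2.cvtColor(im,cv2.COLOR_RGB2HSV);g=im[60:240,140:520].mean(2)
m=((h[...,1]<60)&(im.min(2)>170)).astype(np.uint8)*255;m[:55]=0;m[235:]=0;m[:,:325]=0;m[:,520:]=0
m=cv2.morphologyEx(m,cv2.MORPH_OPEN,np.ones((5,5)))
b=max(cv2.findContours(m,0,2)[0],key=cv2.contourArea)
for p in cv2.approxPolyDP(cv2.convexHull(b),8,True)[:,0]:print('hous',p,plane(c,p,40).round(1))
m2=((im.min(2)>150)).astype(np.uint8)*255;m2[:,:145]=0;m2[:,300:]=0;m2[105:]=0;m2[:40]=0
b=max(cv2.findContours(m2,0,2)[0],key=cv2.contourArea)
bl=cv2.fitLine(b,cv2.DIST_HUBER,0,.01,.01).ravel()
q=[plane(c,bl[2:]+t*bl[:2],12) for t in(-50,50)];d=q[1]-q[0];print('strip yaw',np.arctan2(d[1],d[0]))
# roll outer circle: hough on roll top
gr=cv2.cvtColor(im,cv2.COLOR_RGB2GRAY);
print(plane(c,(415,149),80),plane(c,(424,148),100))
cv2.imwrite('pics/z.png',cv2.resize(im[40:230,140:510,::-1],(740,380),interpolation=2))
```

```text
green [301.6 139.6] 355.0 (291, 128, 22, 24) [537.8 203.8  95. ]
pointer [310.3  85.5] 20.5 (308, 71, 5, 28) [541.7 250.1  18. ]
orange [228.5  71.8] 263.0 (223, 57, 12, 30) [467.2 262.   12. ]
purple [269.1 227.2] 2512.5 (240, 199, 59, 57) [500.4 118.8  20. ]
hous [350  67] [575.8 262.1  40. ]
hous [502  82] [704.6 251.   40. ]
hous [475 220] [694.7 131.5  40. ]
hous [336 209] [565.6 141.3  40. ]
strip yaw -0.028976993458337506
[625.45787556 196.84457721  80.        ] [627.32357318 198.28035998 100.        ]
```

View pics/z.png

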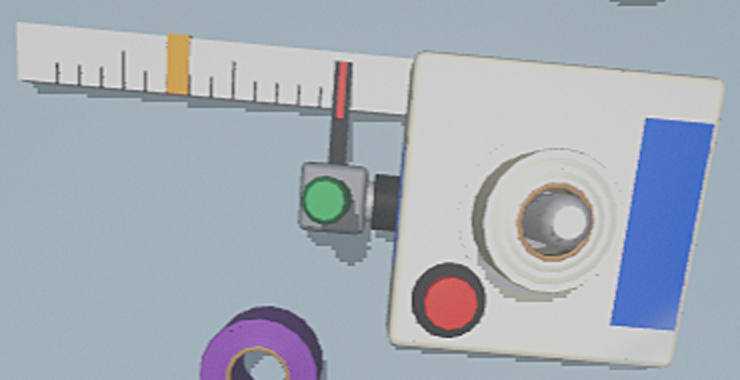

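Holder yaw comes out at about −0.085 rad from the housing edges and strip, the roll axis at about (626,195.5), and the arm travel to the mark at about 75 mm. Now moving above the roll.

Call:
step_arm([
  [0, 0, 2, 2, 2, 1, 8],
  [0, 0, 4.9, 4, 4.5, 3, 8],
  [0, 0, 4.9, 6.5, 7, 6, 8],
  [0, 0, 4.9, 6.5, 7.1, 6, 8],
  [0, 0, 4.9, 6.5, 7.1, 6, 8],
])

```text
time: 1.03
ee_pos: [625.3, 193.9, 164.7]
ee_rot: [-2.312, -2.122, 0.008]
contact_force: [-0.0, -0.3, 0.0]
finger_gap: 80.1
grip_force: 0.0
```

Call:
step_arm([
  [0, 0, 0, 0, 0, 0, 8],
])

```text
time: 1.12
ee_pos: [626.3, 193.5, 168.8]
ee_rot: [2.315, 2.123, -0.001]
contact_force: [-0.0, 0.3, 0.1]
finger_gap: 80.3
grip_force: 0.0
```

Run:
```python
from h import *
for _ in range(2):
  s=sense();print(s['time'],s['ee_pos'].round(1),R.from_rotvec(s['ee_rot']).as_matrix().round(3).tolist(),s['contact_force'])
  for n in('scene',):
    im=vision.camera(n)
cv2.imwrite('pics/s2.png',im[:,:,::-1])
```

```text
1.1167 [626.3 193.5 168.8] [[0.086, 0.996, -0.0], [0.996, -0.086, -0.001], [-0.001, -0.0, -1.0]] [-0.02483296  0.32027485  0.14999744]
1.1667 [626.7 193.5 170.2] [[0.087, 0.996, 0.002], [0.996, -0.087, -0.0], [-0.0, 0.002, -1.0]] [1.34617315 0.29933916 0.37096278]
```

Call:
step_arm([
  [0, 0, 0, 0, 0, 3, 8],
  [0, 0, 0, 0, 0, 6, 8],
  [0, 0, 0, 0, 0, 8.5, 8],
  [0, 0, 0, 0, 0, 10.4, 8],
  [0, 0, 0, 0, 0, 10.4, 8],
])

```text
time: 1.63
ee_pos: [623.3, 193.6, 61.9]
ee_rot: [-2.313, -2.121, 0.007]
contact_force: [0.2, 0.7, -0.2]
finger_gap: 79.8
grip_force: 0.0
```

Call:
step_arm([
  [0, 0, 0, 0, 0, 0, 8],
  [0, 0, 0, 0, 0, 0, 8],
  [0, 0, 0, 0, 0, 0, 7.4],
])

```text
time: 1.88
ee_pos: [627.9, 194.9, 67.8]
ee_rot: [2.313, 2.122, 0.006]
contact_force: [0.7, -0.1, -0.2]
finger_gap: 75.2
grip_force: 0.0
```

Run:
```python
from h import *
s=sense();im=vision.camera('scene');b=vision.camera('side');w=vision.camera('wrist')
print(s['ee_pos'],s['contact_force'],s['finger_gap'])
o=np.zeros((600,800,3),np.uint8)
o[:360,:400]=cv2.resize(im[220:400,300:500],(400,360));o[:360,400:]=cv2.resize(b[210:390,200:400],(400,360));o[360:,:320]=cv2.resize(w,(320,240))
cv2.imwrite('pics/a.png',o[:,:,::-1])
```

```text
[627.86202591 194.91144692  67.77203435] [ 0.66181782 -0.1221156  -0.24333322] 75.24208183784789
```

View pics/a.png

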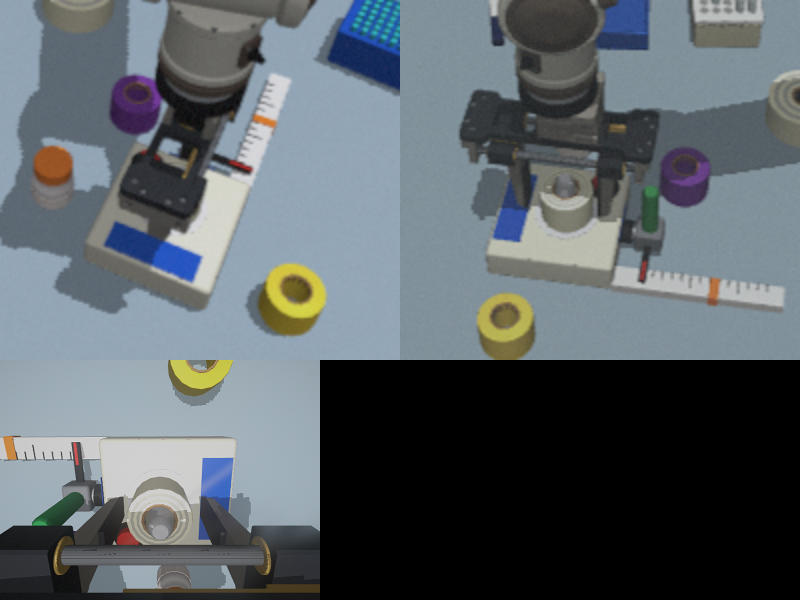

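The fingers straddle the roll and are centred on it (wrist inset centre x≈160 of 110..208). Closing now.

Call:
step_arm([
  [0, 0, 0, 0, 0, 0.2, 6.2],
  [0, 0, 0, 0, 0, 0.2, 5.6],
  [0, 0, 0, 0, 0, 0.2, 5],
  [0, 0, 0, 0, 0, 0.2, 4.5],
  [0, 0, 0, 0, 0, 0.2, 4.5],
])

```text
time: 2.45
ee_pos: [625.8, 195.0, 62.4]
ee_rot: [-2.314, -2.124, 0.001]
contact_force: [-0.4, -0.2, -0.1]
finger_gap: 55.3
grip_force: 30.0
```

Call:
step_arm([
  [0, 0, 0, 0, 0, 0, 4.5],
  [0, 0, 0, 0, 0, 0, 4.5],
  [0, 0, 0, 0, 0, 0, 4.5],
])

```text
time: 2.7
ee_pos: [625.9, 195.0, 62.5]
ee_rot: [-2.314, -2.124, 0.0]
contact_force: [-0.5, -0.3, 0.1]
finger_gap: 55.8
grip_force: 30.0
```

Call:
step_arm([
  [0, 0, 0, 0, 0, -1, 4.5],
  [0, 0, 0, 0, 0, -2.5, 4.5],
  [0, 0, 0, 0, 0, -4, 4.5],
  [0, 0, 0, 0, 0, -6, 4.5],
  [0, 0, 0, 0, 0, -8, 4.5],
])

```text
time: 3.12
ee_pos: [625.8, 195.0, 143.8]
ee_rot: [-2.314, -2.124, 0.0]
contact_force: [1.0, 0.5, -0.4]
finger_gap: 56.0
grip_force: 30.0
```

Call:
step_arm([
  [0, 0, 0, 0, 0, -1.5, 4.5],
  [0, 0, 0, 0, 0, -2, 4.5],
  [0, 0, 0, 0, 0, -2, 4.5],
  [0, 0, 0, 0, 0, -2, 4.5],
])

```text
time: 3.45
ee_pos: [625.8, 194.9, 162.3]
ee_rot: [-2.314, -2.124, 0.0]
contact_force: [-0.9, -0.4, -0.9]
finger_gap: 55.6
grip_force: 30.0
```

Run:
```python
from h import *
s=sense();im=vision.camera('scene');b=vision.camera('side');w=vision.camera('wrist')
print(s['ee_pos'],s['contact_force'],s['finger_gap'],s['grip_force'])
o=np.zeros((600,800,3),np.uint8)
o[:360,:400]=cv2.resize(im[200:380,300:500],(400,360));o[:360,400:]=cv2.resize(b[190:370,200:400],(400,360));o[360:,:320]=cv2.resize(w,(320,240))
o[360:,320:640]=cv2.resize(b[150:270,220:380],(320,240))
cv2.imwrite('pics/b.png',o[:,:,::-1])
# tray centre
S,D=cam('scene'),cam('side');im0=cv2.imread('pics/scene0.png');
a=[(204,243),(169,298),(237,322),(266,260)];d={0:(324,187),3:(322,226),2:(262,224)}
for i in d:print('rim',tri((S,a[i]),(D,d[i])))
```

```text
[625.79411453 194.94802804 162.30024332] [-0.87004615 -0.4363595  -0.92165758] 55.62518500363594 29.999613761901855
rim (array([ 562.71910016, -256.3915093 ,   29.16508231]), [0.8, 0.8])
rim (array([558.8299473 , -99.33267909,  31.47179912]), [0.8, 0.8])
rim (array([715.98101261, -94.14423389,  23.69045148]), [6.9, 6.9])
```

View pics/b.png

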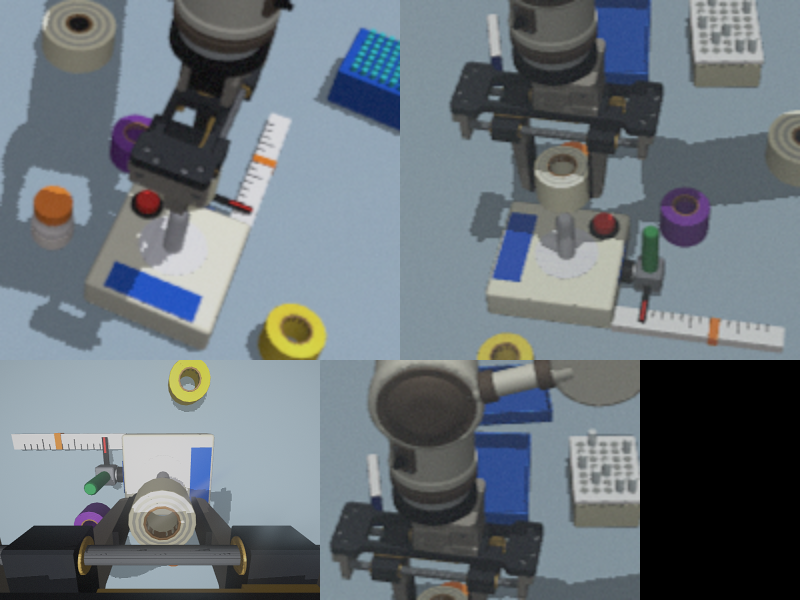

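The roll is held and fully clear of the spindle. Carrying it to the tray, centred at about (641,−175).

Call:
step_arm([
  [0, 0, 0, -2, 0.2, 0, 4.5],
  [0, 0, 0, -5, 0.5, 0, 4.5],
  [0, 0, 0, -8.5, 1, 0, 4.5],
  [0, 0, 0, -12, 1.5, 0, 4.5],
  [0, 0, 0, -15.5, 2, 0, 4.5],
])

```text
time: 4.02
ee_pos: [631.9, 37.6, 161.4]
ee_rot: [-2.313, -2.124, 0.002]
contact_force: [0.4, 0.5, -0.9]
finger_gap: 55.8
grip_force: 30.0
```

Call:
step_arm([
  [0, 0, 0, -3.5, 0.5, 0, 4.5],
  [0, 0, 0, -7, 1, 0, 4.5],
  [0, 0, 0, -10.5, 1.5, 0, 4.5],
  [0, 0, 0, -14, 2, 0, 4.5],
  [0, 0, 0, -17, 2.4, 0, 4.5],
])

```text
time: 4.43
ee_pos: [641.3, -134.8, 161.4]
ee_rot: [-2.314, -2.123, 0.002]
contact_force: [0.5, -0.7, -0.9]
finger_gap: 55.7
grip_force: 30.0
```

Call:
step_arm([
  [0, 0, 0, -2.5, 0.2, 0, 4.5],
  [0, 0, 0, -4.1, 0.2, 0, 4.5],
  [0, 0, 0, -4.1, 0.2, 0, 4.5],
  [0, 0, 0, -4.1, 0.2, 0, 4.5],
  [0, 0, 0, -4.1, 0.2, 0, 4.5],
])

```text
time: 4.85
ee_pos: [640.4, -172.0, 162.1]
ee_rot: [-2.312, -2.125, -0.0]
contact_force: [-0.2, 0.5, -0.7]
finger_gap: 55.6
grip_force: 30.0
```

Run:
```python
from h import *
s=sense();im=vision.camera('scene');b=vision.camera('side');w=vision.camera('wrist')
print(s['time'],s['ee_pos'],s['ee_rot'],s['contact_force'],s['finger_gap'],s['grip_force'])
o=np.zeros((600,800,3),np.uint8)
o[:360,:400]=cv2.resize(im[180:360,130:330],(400,360));o[:360,400:]=cv2.resize(b[110:290,200:400],(400,360));o[360:,:320]=cv2.resize(w,(320,240))
cv2.imwrite('pics/c.png',o[:,:,::-1])
```

```text
4.85 [ 640.39362288 -172.04156177  162.07307095] [-2.31223492e+00 -2.12463934e+00 -2.33728110e-04] [-0.16135533  0.54066886 -0.65173252] 55.62306163605598 29.999797716736794
```

View pics/c.png

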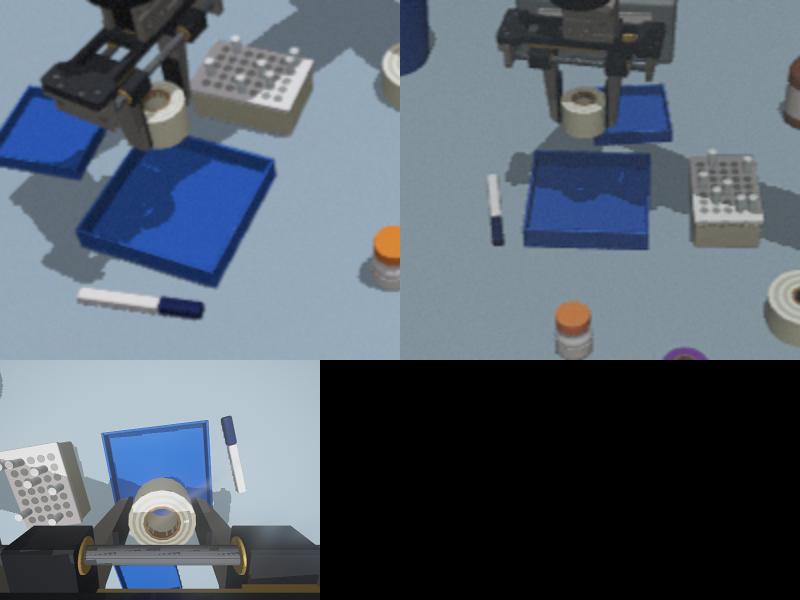

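The roll is held upright above the big tray, between the rack and the pen. In the wrist inset the far rim corners are at full-size pixels (206,146) and (416,120).

Call:
step_arm([
  [0, 0, 0, 0, 0, 2.5, 4.5],
  [0, 0, 0, 0, 0, 5.5, 4.5],
  [0, 0, 0, 0, 0, 8.5, 4.5],
  [0, 0, 0, 0, 0, 10.5, 4.5],
  [0, 0, 0, 0, 0, 11, 4.5],
])

```text
time: 5.42
ee_pos: [637.7, -171.1, 47.8]
ee_rot: [-2.307, -2.121, 0.005]
contact_force: [-0.9, 0.8, -1.4]
finger_gap: 55.6
grip_force: 30.0
```

Call:
step_arm([
  [0, 0, 0, 0, 0, 0.5, 4.5],
  [0, 0, 0, 0, 0, 1, 4.5],
  [0, 0, 0, 0, 0, 1.5, 4.5],
  [0, 0, 0, 0, 0, 1.8, 4.5],
  [0, 0, 0, 0, 0, 1.8, 4.5],
])

```text
time: 5.83
ee_pos: [640.8, -173.7, 34.9]
ee_rot: [2.314, 2.124, 0.0]
contact_force: [0.6, 0.0, -1.1]
finger_gap: 55.6
grip_force: 30.0
```

Run:
```python
from h import *
s=sense();c=cam('wrist',dict(ee_pos=np.array([640.4,-172,162.1]),ee_rot=np.array([-2.3122,-2.1246,0])))
print(plane(c,(206,146),30),plane(c,(416,120),30));print(s['ee_pos'],s['contact_force'])
```

```text
[560.68160958 -98.33566135  30.        ] [715.65010379 -93.03760753  30.        ]
[ 640.77748963 -173.66777302   34.87295128] [ 0.58492572  0.04001184 -1.05395347]
```

Call:
step_arm([
  [0, 0, 0, 0, 0, 0.3, 4.5],
  [0, 0, 0, 0, 0, 0.5, 4.5],
  [0, 0, 0, 0, 0, 0.6, 4.5],
  [0, 0, 0, 0, 0, 0.6, 4.5],
  [0, 0, 0, 0, 0, 0.6, 4.5],
])

```text
time: 6.25
ee_pos: [640.6, -173.6, 28.6]
ee_rot: [-2.314, -2.124, 0.0]
contact_force: [-0.0, 0.4, -1.0]
finger_gap: 55.7
grip_force: 30.0
```

Call:
step_arm([
  [0, 0, 0, 0, 0, 0.1, 4.5],
  [0, 0, 0, 0, 0, 0.2, 4.5],
  [0, 0, 0, 0, 0, 0.2, 4.5],
  [0, 0, 0, 0, 0, 0.2, 4.5],
])

```text
time: 6.58
ee_pos: [640.5, -173.6, 26.6]
ee_rot: [-2.314, -2.124, 0.0]
contact_force: [-0.2, -0.7, -0.8]
finger_gap: 55.8
grip_force: 30.0
```

Call:
step_arm([
  [0, 0, 0, 0, 0, 0.1, 4.5],
  [0, 0, 0, 0, 0, 0.1, 4.5],
  [0, 0, 0, 0, 0, 0.1, 4.5],
])

```text
time: 6.83
ee_pos: [640.6, -173.6, 26.4]
ee_rot: [-2.314, -2.125, 0.0]
contact_force: [-3.3, 1.5, 5.4]
finger_gap: 55.6
grip_force: 30.0
```

Call:
step_arm([
  [0, 0, 0, 0, 0, 0.05, 4.5],
  [0, 0, 0, 0, 0, 0.05, 4.5],
  [0, 0, 0, 0, 0, 0.05, 4.5],
])

```text
time: 7.08
ee_pos: [640.7, -173.6, 26.4]
ee_rot: [-2.314, -2.125, 0.0]
contact_force: [-4.0, 0.9, 7.7]
finger_gap: 55.7
grip_force: 30.0
```

It is resting on the floor (+7.7 N). Releasing.

Call:
step_arm([
  [0, 0, 0, 0, 0, 0, 5.8],
  [0, 0, 0, 0, 0, 0, 6.4],
  [0, 0, 0, 0, 0, 0, 7],
  [0, 0, 0, 0, 0, 0, 7],
  [0, 0, 0, 0, 0, 0, 7],
])

```text
time: 7.5
ee_pos: [640.4, -173.6, 24.8]
ee_rot: [-2.314, -2.124, 0.0]
contact_force: [-0.1, 0.7, -0.6]
finger_gap: 70.0
grip_force: 0.0
```

Call:
step_arm([
  [0, 0, 0, 0, 0, -1, 7],
  [0, 0, 0, 0, 0, -3, 7],
  [0, 0, 0, 0, 0, -6, 7],
  [0, 0, 0, 0, 0, -10, 7],
  [0, 0, 0, 0, 0, -13.5, 7],
])

```text
time: 7.92
ee_pos: [640.4, -173.5, 162.5]
ee_rot: [2.314, 2.124, 0.0]
contact_force: [0.4, -0.3, 0.9]
finger_gap: 70.1
grip_force: 0.0
```

Run:
```python
from h import *
s=sense();w=vision.camera('wrist');c=cam('wrist',s);print(s['time'],s['ee_pos'],s['finger_gap'],s['contact_force'])
b=vision.camera('side');cv2.imwrite('pics/d.png',w[:,:,::-1])
for n,im,c in(('w',w,c),('side',b,cam('side'))):
  h=cv2.cvtColor(im,cv2.COLOR_RGB2HSV)
  m=((h[...,1]<70)&(im.min(2)>90)).astype(np.uint8)*255
  for x in cv2.findContours(m,0,2)[0]:
    p=cen(x) if cv2.contourArea(x)>60 else None
    if p is not None:
      P=plane(c,p,40)
      if abs(P[0]-641)<60 and abs(P[1]+174)<60: print(n,p,cv2.contourArea(x),cv2.boundingRect(x),P)
```

```text
7.9167 [ 640.41270745 -173.53527118  162.49232098] 70.14921548650551 [ 0.39830674 -0.26279336  0.92200461]
w [324.24285444 232.85330305] 4402.5 (288, 193, 74, 79) [ 642.53285433 -170.92756722   40.        ]
side [293.07672634 206.01449275] 391.0 (282, 194, 22, 25) [ 638.36868529 -158.86693284   40.        ]
```

The roll stands upright in the tray: the wrist view shows a near-circular top at about (642,−171). Next, move over the button at about (588,158) with the fingers closed.

Call:
step_arm([
  [0, 0, 0, 2.5, -0.6, 0, 4],
  [0, 0, 0, 6, -1.5, 0, 2],
  [0, 0, 0, 9.5, -2.4, 0, 0],
  [0, 0, 0, 13, -3.2, 0, 0],
  [0, 0, 0, 16.5, -4.1, 0, 0],
])

```text
time: 8.43
ee_pos: [613.2, -4.3, 160.1]
ee_rot: [-2.315, -2.124, -0.0]
contact_force: [0.6, 0.5, 0.1]
finger_gap: 38.5
grip_force: 0.0
```

Call:
step_arm([
  [0, 0, 0, 3.5, -0.9, 0, 0],
  [0, 0, 0, 7, -1.7, 0, 0],
  [0, 0, 0, 10.5, -2.6, 0, 0],
  [0, 0, 0, 14, -3.5, 0, 0],
  [0, 0, 0, 16.1, -4, 0, 0],
])

```text
time: 8.85
ee_pos: [586.4, 161.5, 160.1]
ee_rot: [-2.311, -2.126, -0.0]
contact_force: [0.1, -0.0, -0.3]
finger_gap: 5.3
grip_force: 0.0
```

Call:
step_arm([
  [0, 0, 0, 0, 0, 0, 0],
  [0, 0, 0, 0, 0, 0, 0],
  [0, 0, 0, 0, 0, 0, 0],
])

```text
time: 9.1
ee_pos: [587.8, 157.2, 160.1]
ee_rot: [2.314, 2.124, -0.001]
contact_force: [0.0, -1.0, -0.7]
finger_gap: 0.4
grip_force: 0.0
```

Run:
```python
from h import *
import pickle
s=sense();w=vision.camera('wrist');c=cam('wrist',s);print(s['time'],s['ee_pos'],s['finger_gap'])
cv2.imwrite('pics/e.png',w[:,:,::-1])
def f(n,im,c,z,lo,hi,a):
  for x in blobs(im,lo,hi,None,a):
    P=plane(c,cen(x),z)
    if 540>P[1]>100 and 400<P[0]<640:print(n,cen(x).round(1),cv2.contourArea(x),cv2.boundingRect(x),P.round(1))
f('red',w,c,52,(0,140,70),(6,255,255),8);f('green',w,c,95,(45,80,30),(85,255,255),20);f('orange',w,c,12,(8,120,90),(22,255,255),20)
s1,w1=pickle.load(open('w1.pkl','rb'));c1=cam('wrist',s1);print('btn',plane(c1,(366,191.5),52),'roll',plane(c1,(416,150.5),80))
im=vision.camera('scene');f('sc red',im,cam('scene'),52,(0,140,70),(6,255,255),8)
```

```text
9.1 [587.83849733 157.23888775 160.07428444] 0.3630801476819591
red [325.3 238.6] 672.5 (310, 225, 32, 29) [590.6 159.1  52. ]
green [231.1 190.3] 653.0 (217, 169, 37, 38) [539.2 204.9  95. ]
orange [151.6 108.1] 399.0 (144, 91, 17, 35) [467.1 262.   12. ]
btn [591.30343288 159.47446161  52.        ] roll [626.23027428 195.86447021  80.        ]
sc red [373.4 300.4] 89.5 (368, 295, 12, 12) [590.8 157.8  52. ]
sc red [419.  302.1] 11.0 (414, 300, 12, 6) [561.4 245.4  52. ]
```

Call:
step_arm([
  [0, 0, 0, 0.1, 0.25, 2.5, 0],
  [0, 0, 0, 0.1, 0.25, 5.5, 0],
  [0, 0, 0, 0.1, 0.25, 8, 0],
  [0, 0, 0, 0.1, 0.25, 9, 0],
  [0, 0, 0, 0.1, 0.25, 9, 0],
])

```text
time: 9.62
ee_pos: [588.4, 157.6, 67.2]
ee_rot: [-2.314, -2.12, 0.007]
contact_force: [-0.1, -0.3, 0.3]
finger_gap: 0.3
grip_force: 0.0
```

Call:
step_arm([
  [0, 0, 0, 0, 0, 0.3, 0],
  [0, 0, 0, 0, 0, 0.5, 0],
  [0, 0, 0, 0, 0, 0.7, 0],
  [0, 0, 0, 0, 0, 0.8, 0],
  [0, 0, 0, 0, 0, 0.8, 0],
])

```text
time: 10.03
ee_pos: [591.7, 158.8, 63.6]
ee_rot: [2.312, 2.123, 0.004]
contact_force: [1.4, -1.4, 2.3]
finger_gap: 0.1
grip_force: 1.2
```

Call:
step_arm([
  [0, 0, 0, 0, 0, 0.1, 0],
  [0, 0, 0, 0, 0, 0.2, 0],
  [0, 0, 0, 0, 0, 0.2, 0],
  [0, 0, 0, 0, 0, 0.2, 0],
])

```text
time: 10.37
ee_pos: [590.8, 159.0, 60.5]
ee_rot: [2.314, 2.124, 0.002]
contact_force: [2.8, -0.3, 2.6]
finger_gap: 0.4
grip_force: 1.4
```

Call:
step_arm([
  [0, 0, 0, 0, 0, 0.1, 0],
  [0, 0, 0, 0, 0, 0.2, 0],
  [0, 0, 0, 0, 0, 0.2, 0],
  [0, 0, 0, 0, 0, 0.2, 0],
])

```text
time: 10.7
ee_pos: [590.6, 159.0, 58.3]
ee_rot: [2.314, 2.124, 0.001]
contact_force: [1.7, 0.7, 2.4]
finger_gap: 0.2
grip_force: 2.1
```

Call:
step_arm([
  [0, 0, 0, 0, 0, 0.1, 0],
  [0, 0, 0, 0, 0, 0.1, 0],
  [0, 0, 0, 0, 0, 0.1, 0],
  [0, 0, 0, 0, 0, 0.1, 0],
])

```text
time: 11.03
ee_pos: [590.6, 159.0, 58.3]
ee_rot: [2.314, 2.124, 0.001]
contact_force: [-0.1, -0.7, 10.5]
finger_gap: 0.1
grip_force: 5.0
```

Call:
step_arm([
  [0, 0, 0, 0, 0, 0.1, 0],
  [0, 0, 0, 0, 0, 0.1, 0],
  [0, 0, 0, 0, 0, 0.1, 0],
])

```text
time: 11.28
ee_pos: [590.6, 159.1, 58.2]
ee_rot: [2.314, 2.125, 0.0]
contact_force: [-3.7, -0.0, 15.5]
finger_gap: 0.6
grip_force: 7.8
```

Call:
step_arm([
  [0, 0, 0, 0, 0, -1, 0],
  [0, 0, 0, 0, 0, -3, 1],
  [0, 0, 0, 0, 0, -6, 3],
  [0, 0, 0, 0, 0, -8, 5],
  [0, 0, 0, 0, 0, -8, 5],
])

```text
time: 11.7
ee_pos: [592.1, 159.3, 140.3]
ee_rot: [2.312, 2.122, 0.007]
contact_force: [0.4, 0.2, 0.9]
finger_gap: 25.0
grip_force: 0.0
```

Call:
step_arm([
  [0, 0, 0, 0, 0, 0, 5],
  [0, 0, 0, 0, 0, 0, 5],
])

```text
time: 11.87
ee_pos: [588.6, 158.9, 134.0]
ee_rot: [-2.312, -2.123, 0.005]
contact_force: [-0.6, -0.3, -0.4]
finger_gap: 38.2
grip_force: 0.0
```

Run:
```python
from h import *
s=sense();w=vision.camera('wrist');c=cam('wrist',s);print(s['time'],s['ee_pos'],s['finger_gap'])
def f(n,im,c,z,lo,hi,a):
  for x in blobs(im,lo,hi,None,a):
    P=plane(c,cen(x),z)
    if 540>P[1]>100 and 400<P[0]<640:print(n,cen(x).round(1),cv2.contourArea(x),cv2.boundingRect(x),P.round(1))
f('red44',w,c,44,(0,140,70),(6,255,255),8);f('green',w,c,95,(45,80,30),(85,255,255),20);f('orange',w,c,12,(8,120,90),(22,255,255),20)
P=np.array([538.5,204.3]);T=R.from_rotvec(s['ee_rot']).as_matrix()
print((T.T@(np.r_[P,78]-s['ee_pos'])).round(1))
```

```text
11.8667 [588.62494771 158.85492663 133.98379083] 38.15753464990704
red44 [324.8 247.9] 781.5 (308, 232, 35, 32) [590.5 159.3  44. ]
green [220.9 198.2] 957.5 (203, 175, 43, 44) [540.5 206.   95. ]
orange [135.5 107.5] 477.0 (127, 89, 18, 38) [467.1 262.4  12. ]
[ 41.  -53.6  56.2]
```

The button is fully in: it bottomed 8 mm down and 15 N was applied. Now to the post at about (538,204).

Call:
step_arm([
  [0, 0, 0, 1.5, -2, 0.3, 5],
  [0, 0, 0, 3, -4, 1, 5],
  [0, 0, 0, 4.1, -5.6, 1.6, 5],
  [0, 0, 0, 4.1, -5.6, 1.6, 5],
  [0, 0, 0, 4.1, -5.6, 1.6, 5],
])

```text
time: 12.33
ee_pos: [536.2, 204.6, 118.1]
ee_rot: [-2.311, -2.125, 0.005]
contact_force: [1.3, -0.5, -0.6]
finger_gap: 49.8
grip_force: 0.0
```

Call:
step_arm([
  [0, 0, 0, 0, 0, 0, 5],
  [0, 0, 0, 0, 0, 0, 5],
])

```text
time: 12.5
ee_pos: [538.8, 203.8, 120.1]
ee_rot: [2.315, 2.123, 0.0]
contact_force: [0.5, -0.7, -0.9]
finger_gap: 49.9
grip_force: 0.0
```

Run:
```python
from h import *
s=sense();w=vision.camera('wrist');c=cam('wrist',s);print(s['time'],s['ee_pos'],s['finger_gap'])
for x in blobs(w,(45,80,30),(85,255,255),None,60)[:2]:
  print(cen(x),cv2.boundingRect(x),plane(c,cen(x),95))
cv2.imwrite('pics/f.png',w[:,:,::-1])
S=cam('scene');im=vision.camera('scene')
for x in blobs(im,(45,80,30),(85,255,255),(340,240,460,390),20)[:2]:print('sc',cen(x),cv2.boundingRect(x))
```

```text
12.5 [538.83204387 203.81285126 120.09682785] 49.8778746408806
[319.15372496 271.04366419] (303, 239, 33, 61) [538.74079484 211.84305246  95.        ]
sc [400.48055556 288.26666667] (397, 283, 9, 11)
```

Call:
step_arm([
  [0, 0, 0, 0, 0, 1.5, 5],
  [0, 0, 0, 0, 0, 3, 5],
  [0, 0, 0, 0, 0, 4.5, 5],
  [0, 0, 0, 0.1, 0, 4.7, 5],
  [0, 0, 0, 0.1, 0, 4.7, 5],
])

```text
time: 13.02
ee_pos: [537.6, 205.2, 72.3]
ee_rot: [-2.314, -2.123, 0.003]
contact_force: [0.8, 0.4, 0.2]
finger_gap: 50.1
grip_force: 0.0
```

Call:
step_arm([
  [0, 0, 0, 0, 0, 0, 4],
  [0, 0, 0, 0, 0, 0, 3],
  [0, 0, 0, 0, 0, 0, 2],
  [0, 0, 0, 0, 0, 0, 1],
  [0, 0, 0, 0, 0, 0, 1],
])

```text
time: 13.43
ee_pos: [537.1, 205.7, 73.6]
ee_rot: [-2.313, -2.123, 0.003]
contact_force: [-11.6, 0.7, 10.3]
finger_gap: 19.0
grip_force: 5.4
```

Call:
step_arm([
  [0, 0, 0, 0, 0, 0, 0.5],
  [0, 0, 0, 0, 0, 0, 0.5],
  [0, 0, 0, 0, 0, 0, 0.5],
  [0, 0, 0, 0, 0, 0, 0.5],
])

```text
time: 13.77
ee_pos: [536.5, 205.8, 73.5]
ee_rot: [-2.312, -2.123, 0.004]
contact_force: [-6.3, -0.2, 5.7]
finger_gap: 17.0
grip_force: 30.0
```

The post is gripped (gap about 18 mm, 30 N). Drawing it out.

Call:
step_arm([
  [0, 0, 0, 0, -0.5, 0, 0.5],
  [0, 0, 0, 0, -1, 0, 0.5],
  [0, 0, 0, 0, -1.8, 0, 0.5],
  [0, 0, 0, 0, -2.5, 0, 0.5],
  [0, 0, 0, 0, -3, 0, 0.5],
])

```text
time: 14.18
ee_pos: [508.0, 208.1, 73.6]
ee_rot: [2.313, 2.124, 0.002]
contact_force: [4.5, -0.4, -0.4]
finger_gap: 17.6
grip_force: 30.0
```

Call:
step_arm([
  [0, 0, 0, 0, -0.8, 0, 0.5],
  [0, 0, 0, 0, -1.6, 0, 0.5],
  [0, 0, 0, 0, -2.4, 0, 0.5],
  [0, 0, 0, 0, -3.2, 0, 0.5],
  [0, 0, 0, 0, -3.7, 0, 0.5],
])

```text
time: 14.6
ee_pos: [470.7, 211.2, 73.5]
ee_rot: [2.313, 2.124, 0.0]
contact_force: [4.4, -2.5, 2.5]
finger_gap: 17.2
grip_force: 30.0
```

Call:
step_arm([
  [0, 0, 0, 0, -0.3, 0, 0.5],
  [0, 0, 0, 0, -0.6, 0, 0.5],
  [0, 0, 0, 0, -0.6, 0, 0.5],
  [0, 0, 0, 0, -0.6, 0, 0.5],
])

```text
time: 14.93
ee_pos: [465.5, 211.7, 73.5]
ee_rot: [2.314, 2.124, 0.0]
contact_force: [3.0, -2.9, 5.4]
finger_gap: 17.2
grip_force: 30.0
```

Run:
```python
from h import *
s=sense();w=vision.camera('wrist');c=cam('wrist',s);print(s['time'],s['ee_pos'],s['finger_gap'],s['contact_force'])
b=vision.camera('side');im=vision.camera('scene')
def f(n,im,c,z,lo,hi,a):
  for x in blobs(im,lo,hi,None,a):
    P=plane(c,cen(x),z)
    if 540>P[1]>150 and 400<P[0]<640:print(n,cen(x).round(1),cv2.contourArea(x),cv2.boundingRect(x),P.round(1))
for n,i,cc in(('w',w,c),('scene',im,cam('scene')),('side',b,cam('side'))):
  f(n+' red',i,cc,18,(0,130,60),(6,255,255),3);f(n+' orange',i,cc,12,(8,120,90),(22,255,255),8)
cv2.imwrite('pics/g.png',cv2.resize(w[20:300,40:440,::-1],(800,560)))
```

```text
14.9333 [465.47791035 211.65697955  73.47693043] 17.208652172354455 [ 3.02654573 -2.88676663  5.40559826]
w red [324.  191.2] 169.5 (321, 170, 6, 43) [470.9 255.5  18. ]
w orange [313.9 174.1] 416.0 (308, 156, 18, 46) [466.  264.9  12. ]
scene red [373.4 301.4] 77.5 (368, 297, 12, 10) [569.3 155.1  18. ]
scene red [429.6 278.5] 5.0 (425, 277, 10, 4) [465.4 254.4  18. ]
side red [354.9 349. ] 3.5 (354, 345, 3, 9) [469.2 253.4  18. ]
side orange [356.5 356.5] 23.5 (354, 349, 6, 14) [465.2 267.5  12. ]
```

View pics/g.png

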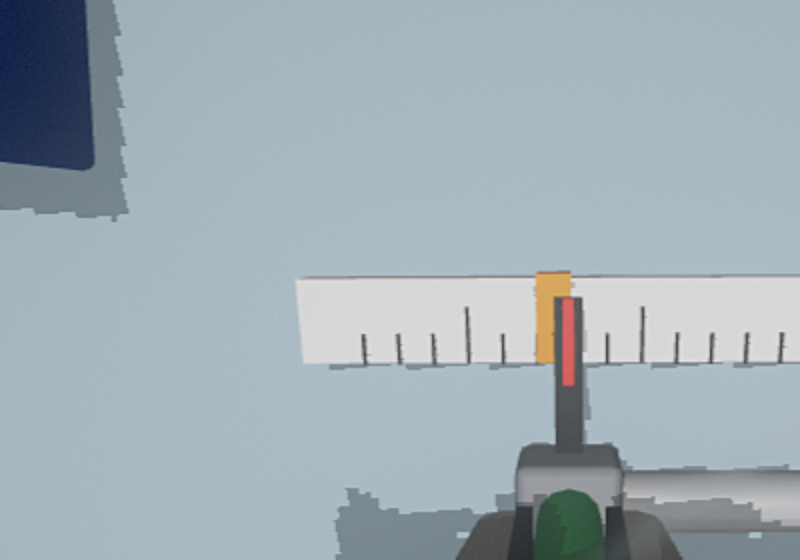

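The pointer's red line is at crop x≈568 and the band spans 536–571, with its centre at about 553.5 (35 px = 10 mm). So 4 mm more is needed.

Call:
step_arm([
  [0, 0, 0, 0, -0.2, 0, 0.5],
  [0, 0, 0, 0, -0.4, 0, 0.5],
  [0, 0, 0, 0, -0.4, 0, 0.5],
  [0, 0, 0, 0, -0.4, 0, 0.5],
  [0, 0, 0, 0, -0.4, 0, 0.5],
])

```text
time: 15.5
ee_pos: [461.8, 212.0, 73.5]
ee_rot: [2.314, 2.124, 0.0]
contact_force: [2.8, -4.1, 5.6]
finger_gap: 17.4
grip_force: 30.0
```

Call:
step_arm([
  [0, 0, 0, 0, 0, 0, 0.5],
  [0, 0, 0, 0, 0, 0, 0.5],
  [0, 0, 0, 0, 0, 0, 0.5],
])

```text
time: 15.75
ee_pos: [461.8, 212.0, 73.5]
ee_rot: [2.314, 2.124, 0.0]
contact_force: [3.7, -2.4, 6.1]
finger_gap: 17.1
grip_force: 30.0
```

Run:
```python
from h import *
s=sense();w=vision.camera('wrist');print(s['time'],s['ee_pos'],s['finger_gap'],s['contact_force'],s['grip_force'])
h=cv2.cvtColor(w,cv2.COLOR_RGB2HSV)
for n,lo,hi in(('red',(0,130,60),(6,255,255)),('orange',(8,120,90),(22,255,255))):
  for x in blobs(w,lo,hi,(250,130,400,240),10):print(n,cen(x),cv2.boundingRect(x))
r=cv2.inRange(h[159],(8,120,90),(22,255,255)).ravel() if 0 else np.where((h[160,:,0]>=8)&(h[160,:,0]<=22)&(h[160,:,1]>120))[0]
print('band cols row160',r.min(),r.max())
b=vision.camera('side')
for x in blobs(b,(45,80,30),(85,255,255),(230,240,420,400),8)[:1]:print('post side',cen(x))
t=cam('side')
m=((cv2.cvtColor(b,cv2.COLOR_RGB2HSV)[...,1]<70)&(b.min(2)>90)).astype(np.uint8)*255
for x in cv2.findContours(m,0,2)[0]:
  if cv2.contourArea(x)>60:
    P=plane(t,cen(x),40)
    if abs(P[0]-641)<60 and abs(P[1]+174)<60:print('roll',cen(x),cv2.boundingRect(x))
```

```text
15.75 [461.7812885  211.96730536  73.50399999] 17.065270380171533 [ 3.68606072 -2.43555477  6.11497884] 30.00083549763076
red [323.89915074 191.8641189 ] (322, 170, 5, 43)
orange [321.92753623 165.19082126] (315, 156, 17, 45)
band cols row160 315 331
post side [360.36705577 318.32555123]
```

The pointer is at column 323.9 and the band centre at 323, so it is on the band. One quick numeric check that the roll is still in the tray before handing in.

Run:
```python
from h import *
for n in('side','scene'):
  b=vision.camera(n);t=cam(n);h=cv2.cvtColor(b,cv2.COLOR_RGB2HSV)
  bx=(266,180,322,226) if n=='side' else (185,235,255,310)
  x0,y0,x1,y1=bx
  m=((h[...,1]<90)|(h[...,0]<60)).astype(np.uint8)*255;k=np.zeros_like(m);k[y0:y1,x0:x1]=m[y0:y1,x0:x1]
  for x in cv2.findContours(k,0,2)[0]:
    if cv2.contourArea(x)>40:print(n,cen(x).round(),cv2.contourArea(x),cv2.boundingRect(x),plane(t,cen(x),24).round())
```

```text
side [293. 206.] 423.0 (282, 194, 22, 25) [ 641. -175.   24.]
side [291. 183.] 194.0 (266, 180, 56, 11) [ 655. -273.   24.]
scene [251. 304.] 61.0 (246, 293, 9, 17) [672. -81.  24.]
scene [219. 279.] 658.5 (205, 264, 28, 31) [ 639. -176.   24.]
scene [219. 244.] 995.5 (185, 235, 70, 34) [ 547. -226.   24.]
```

Both views put the roll in the tray at about (640,−175).

```bash
python3 -c "
from station import order
print(order.hand_in())"
```

```text
the job is handed in; nothing more can be done
None
```

The job is handed in: the roll lies flat in the blue tray, the red lock button is fully in, and the gripper is holding the guide arm with its pointer on the orange band (within about 0.5 mm of its centre), at about 16 s of the 61 s allowed.

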